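# Index a vial under the stoppering press and press its stopper home

## Task

One of the three vials on the press's dial still has its rubber stopper standing half out. With a fingertip, push on the dial's spokes to turn that vial round until it clicks in place under the ram, then push the lever right down with a finger so that the ram presses the stopper fully home, let the lever come back up, and leave the vial there. Do not touch or lift any of the vials or their stoppers, and leave everything else on the bench where it is.

Things in the scene. Friction and masses are not known exactly. Their poses are not given: they have to be found in the camera images.
- press: grey bench press for stoppering vials, fixed. Base plate 275x96 mm, top at z 14 mm, round dial; column behind it (front face x = 135 mm); head over the dial's far edge (front x = 27 mm, z 142 to 225 mm). Origin on the worktop under the dial's centre; x points to the column (away from the robot at yaw 0), y to its left. Ram axis at x = 55 mm, y = 0; lever axis along x at y = -24 mm, z = 185 mm
- dial (a joint): turn of the dial, rad, 0 at start, grows anticlockwise from above, endless. Disc 158 mm wide, top at z 40 mm; four nest rings (39 mm wide, 13 tall) 55 mm from its axis, at 0 at the press's +x (under the ram, empty), +y, -x, -y. A sprung ball clicks in at each quarter turn, drawing it in from 0.05 rad (to 0.02) and resisting with 0.2 Nm; elsewhere it stays as left, drag 0.1-0.2 Nm
- spoke_1 (a point): push point on the axis of a dial spoke, 105 mm from the dial's axis, 50 mm above the worktop. With the dial at 0 this spoke points 45 degrees anticlockwise from the press's +x. The four spokes, half way between nests, are steel bars 10 mm thick that slope up and out from the rim (85 mm out, 37 mm up) to a grey ball 18 mm wide (121 mm out, 57 mm up). Push sideways, either way
- spoke_2 (a point): push point on the axis of a dial spoke, 105 mm from the dial's axis, 50 mm above the worktop. With the dial at 0 this spoke points 135 degrees anticlockwise from the press's +x. The four spokes, half way between nests, are steel bars 10 mm thick that slope up and out from the rim (85 mm out, 37 mm up) to a grey ball 18 mm wide (121 mm out, 57 mm up). Push sideways, either way
- spoke_3 (a point): push point on the axis of a dial spoke, 105 mm from the dial's axis, 50 mm above the worktop. With the dial at 0 this spoke points 225 degrees anticlockwise from the press's +x. The four spokes, half way between nests, are steel bars 10 mm thick that slope up and out from the rim (85 mm out, 37 mm up) to a grey ball 18 mm wide (121 mm out, 57 mm up). Push sideways, either way
- spoke_4 (a point): push point on the axis of a dial spoke, 105 mm from the dial's axis, 50 mm above the worktop. With the dial at 0 this spoke points 315 degrees anticlockwise from the press's +x. The four spokes, half way between nests, are steel bars 10 mm thick that slope up and out from the rim (85 mm out, 37 mm up) to a grey ball 18 mm wide (121 mm out, 57 mm up). Push sideways, either way
- lever (a joint): turn of the lever, rad: 0 up at rest (0.5 rad above level, pointing to the press's left, +y), 0.96 at its lower stop (0.46 rad below level). Drives the ram down 24 mm per rad; a spring lifts both again when let go. Takes about 2 N at the grip to start, 3 to 8 N further down
- lever_grip (a point): point on the axis of the lever's grey handle (23 mm thick, 66 mm long), 180 mm from the lever's axis and 34 mm short of the handle's end; it moves in the upright plane x = 15 mm of the press frame. At rest its height is about 271 mm, at the lower stop about 105 mm
- ram: steel ram of the press, a rod with a flat round foot 31 mm across; origin at the centre of the foot's lower face, 107 mm above the worktop at rest and 84 mm with the lever fully down (the height at which a stopper is fully home)
- vial_open: the vial to be closed: amber glass, 28 mm across, glass 40 mm tall, standing loose in a nest of the dial; its grey rubber stopper is only half in, the stopper's flange standing 9 mm clear of the glass lip (top 93 mm above the worktop). Origin at the centre of its underside. Which of the three occupied nests it stands in varies
- stopper (a joint): how far the raised stopper has been pushed in, m: 0 at the start, 0.009 when its flange lies on the lip of the glass. It needs about 6 N and stays where it is left
- vial_2: vial of the same kind, already closed: its stopper flange lies on the lip (top 84 mm above the worktop). Stands loose in a nest of the dial; origin at the centre of its underside
- vial_3: another closed vial like vial_2, in another nest
- specimen_cup: white plastic specimen cup with lid, 61 mm wide, 67 mm tall; origin at the centre of its underside. Bystander
- timer: small white bench timer lying flat, 60x62x17 mm; origin at the centre of its underside. Bystander
- tape_roll: roll of masking tape lying flat, 98 mm across, 25 mm high; origin at the centre of its underside. Bystander
- marker: marker pen lying flat, 135 mm long, 16 mm thick; origin at the centre of its underside. Bystander
- stamp: wooden hand stamp standing upright, 24x52 mm, 66 mm tall; origin at the centre of its underside. Bystander
- stopper_box: closed white plastic box, 75x98 mm, 35 mm high; origin at the centre of its underside. Bystander

How it is judged:
By the outcome, as a careful person would: the job done as asked, in the order asked, and still so for the second after the job is handed in, with the robot touching nothing.
It also fails if it takes over 72 s, if anything falls off the work surface, if the arm or the gripper's body presses on something with over 40 N, if the wrist force passes 120 N, or if a joint passes its speed limit or range.

## Robot

A 6-joint arm with a two-finger parallel gripper is mounted at the origin on a cart in front of the work surface, level with it; the furniture and walls round the work are solid. World frame = base frame: x ahead of the robot, y to its left, z up, the work surface at z = 0. Lengths are in m, angles in degrees, forces in N, time in s.
With the tool pointing down it reaches from about 0.375 to 0.75 m from the base axis. Payload 9 kg.
Tool frame: the origin (TCP) lies midway between the tips of the shut fingers; the grasp point (between the pads) lies 19 mm behind it (robot.hold_point_z is the distance from the TCP to the grasp point, in m); z points along the fingers, y is the line along which they close (so a half turn about z gives the same grasp; the last joint's range is limited). The gripper opens to 85 mm and grips with 20 to 120 N. Pads are 22 mm wide; open, the fingers measure 114 mm over their backs; the gripper's body (76 mm by 85 mm) begins 54 mm behind the grasp point. The pads swing forward as they close: fully open they stand 13 mm farther back than shut.
Start: joints at [64.074, 5.964, 5.575, 89.605, 0, 77.527], TCP at [0.14, 0.584, 0.231] pointing down, gripper open.
Joint ranges: [-171.21, 171.21], [-48.23, 106.86], [-62.78, 66.21], [-105.2, 120.99], [-86.42, 89.51], [-180, 180]. Speed limits (degrees/s): [127.2, 127.2, 147.25, 180, 180, 180].

## Interface

Orientations are given as [roll, pitch, yaw] about the fixed x, y, z axes, in that order (R = Rz(yaw) Ry(pitch) Rx(roll)).
In Python, from plant import robot, fingers, grab_frame, get_calibration, cut_out, mark_of gives the robot as it stands. Calls block until the motion is done:
- robot.move_pose(position, orientation): joint-space move of the TCP to a pose.
- robot.line_to(position, vel=0.15, rotation=None, guard=None): straight line of the TCP; rotation=None keeps the orientation; vel is the mean speed in m/s. With guard (N) it stops when the force on the tool has changed by that much, and returns True; else False.
- robot.goto_joints(angles): joint-space move.
- fingers.set_gripper(opening): finger opening in m; the grip force is fixed at half the most; returns when the fingers have stopped.
- robot.pause(seconds).
- robot.ik(position, orientation): joint angles nearest the present ones, or None.
- grab_frame(name): name is "side" or "top" or "wrist"; returns the picture (420x560x3 uint8, blue, green, red); there is no depth.
- get_calibration(name): a dict with "vertical_fov" (degrees; the focal length in pixels is half the picture's height over the tangent of half this angle, whatever the lens; pixels are square), "cx", "cy" (the principal point, pixels), "rvec" (rotation vector, rad) and "tvec" (3), from world to camera coordinates, as OpenCV has them. Camera axes: x right, y down, z forward; pixel columns grow to the right and rows downward; lengths in m; the calibration is good to about 2 mm. A picture is of the moment at which its call begins: read the wrist's pose just before it. get_calibration takes no time and is no camera call; for the wrist camera it gives the pose at the moment of the call.
A pose or a line that the arm cannot do raises robot.IKError and nothing moves.
- robot.job_done(): hands the job in; it is judged then, once.
Trained networks look in the newest picture that a camera, given by its name, has taken for a name from the list of things; names that differ only in an ending like _2 or _b are one class to them, and where a whole thing is asked for, a point or a joint stands for the part that bears it (a point fixed in the world has none). Each returns a list of dicts, best first, with "confidence" (0 to 1); they miss things now and then, are a little off and sometimes report something else, mostly with a low value. They report only what shows in the picture. A call takes as long as a camera call.
- cut_out(camera, target): "pixels" (420x560 bool, what is visible of it) and "uv" ([column, row] in pixels, amid what is visible of it).
- mark_of(camera, target): "uv" ([column, row] in pixels: a listed point, or the origin of a listed thing).
Readings, each from a call of its own:
- robot.get_time(): time.
- robot.get_q(): joint angles.
- robot.get_qvel(): joint speeds.
- robot.get_joint_torque(): joint torques, N m.
- robot.get_tool_pos(): TCP position.
- robot.get_tcp_rot(): TCP orientation.
- robot.get_ft_force(): force on the tool from outside, world axes, zero at the start.
- robot.get_torque(): the same for the moment, N m.
- robot.get_gripper_width(): finger opening in m.
- robot.get_gripper_force(): force on a finger pad.
Only numpy, scipy, OpenCV 4.12 (cv2) and the standard library are available. Lean on these libraries where they do the work, as an engineer would, in place of code of your own. Each camera call takes 0.05 s, during which the arm holds its last target. There are 200 camera calls.

## Working session

There is one attempt and no reset: what is moved stays moved. The work goes in short steps, each a Python script; the robot and the scene stay as the last script left them, time stands still between calls to the robot, and variables do not carry over. Pictures are saved under pics/ and viewed, at most 10 in all, crops included, and the job is handed in when it is done.

```bash
mkdir -p pics; ls; python3 - <<'E'
from plant import *
import cv2,numpy as np
for c in ("side","top"):
    cv2.imwrite(f"pics/{c}0.png",grab_frame(c)); k=get_calibration(c)
    R=cv2.Rodrigues(np.array(k["rvec"]))[0]; print(c,k["vertical_fov"],k["cx"],k["cy"],(-R.T@np.array(k["tvec"]).ravel()).round(3),R.round(2).tolist())
    for t in ("press","spoke_1","spoke_2","spoke_3","spoke_4","lever_grip","ram","vial_open","vial_2"):
        print(c,t,[(np.round(d["uv"],1).tolist(),round(d["confidence"],2)) for d in mark_of(c,t)][:5])
print(robot.get_time())
E
```

```text
pics
plant.py
side 50.71586643626237 274.68515488181896 206.03216148747975 [0.672 0.61  1.328] [[-0.97, 0.25, -0.0], [0.21, 0.83, -0.51], [-0.12, -0.5, -0.86]]
side press [([254.0, 232.1], 0.84)]
side spoke_1 [([284.1, 242.1], 0.88), ([236.8, 244.6], 0.87), ([233.5, 210.2], 0.82), ([275.2, 200.9], 0.56)]
side spoke_2 [([284.1, 242.1], 0.88), ([236.8, 244.6], 0.87), ([233.5, 210.2], 0.82), ([275.2, 200.9], 0.56)]
side spoke_3 [([284.1, 242.1], 0.88), ([236.8, 244.6], 0.87), ([233.5, 210.2], 0.82), ([275.2, 200.9], 0.56)]
side spoke_4 [([284.1, 242.1], 0.88), ([236.8, 244.6], 0.87), ([233.5, 210.2], 0.82), ([275.2, 200.9], 0.56)]
side lever_grip [([251.2, 229.1], 0.67)]
side ram [([262.5, 134.7], 0.75), ([240.2, 214.4], 0.4)]
side vial_open [([275.8, 199.7], 0.62), ([257.6, 244.5], 0.5), ([239.1, 216.7], 0.38), ([240.6, 146.0], 0.29)]
side vial_2 [([232.5, 209.1], 0.68), ([272.8, 224.1], 0.52)]
top 44.12164894584995 290.57728292507795 210.77835396427278 [-0.178 -0.418  1.865] [[0.43, -0.9, -0.01], [-0.82, -0.39, -0.42], [0.37, 0.19, -0.91]]
top press [([300.7, 215.5], 0.91), ([308.0, 241.2], 0.72), ([189.3, 199.2], 0.68), ([313.1, 223.1], 0.22)]
top spoke_1 [([293.9, 190.6], 0.8), ([306.3, 242.0], 0.77), ([324.6, 210.0], 0.77), ([272.3, 222.1], 0.6), ([212.8, 211.7], 0.5)]
top spoke_2 [([293.9, 190.6], 0.8), ([306.3, 242.0], 0.77), ([324.6, 210.0], 0.77), ([272.3, 222.1], 0.6), ([212.8, 211.7], 0.5)]
top spoke_3 [([293.9, 190.6], 0.8), ([306.3, 242.0], 0.77), ([324.6, 210.0], 0.77), ([272.3, 222.1], 0.6), ([212.8, 211.7], 0.5)]
top spoke_4 [([293.9, 190.6], 0.8), ([306.3, 242.0], 0.77), ([324.6, 210.0], 0.77), ([272.3, 222.1], 0.6), ([212.8, 211.7], 0.5)]
top lever_grip [([270.0, 168.4], 0.86), ([243.1, 233.5], 0.43), ([381.2, 262.6], 0.27)]
top ram []
top vial_open [([287.4, 209.0], 0.52)]
top vial_2 [([310.4, 222.3], 0.58), ([292.5, 224.7], 0.53)]
1.0
```

```bash
python3 - <<'E'
import cv2,numpy as np
a=cv2.imread("pics/side0.png")[95:305,140:400]; b=cv2.imread("pics/top0.png")[110:300,180:420]
a=cv2.resize(a,None,fx=3,fy=2.85,interpolation=2)
cv2.imwrite("pics/a.png",cv2.resize(cv2.imread("pics/side0.png")[95:305,140:400],(742,600),interpolation=2))
cv2.imwrite("pics/b.png",cv2.resize(b,(757,600),interpolation=2))
E
```

```text
(no output)
```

View pics/a.png

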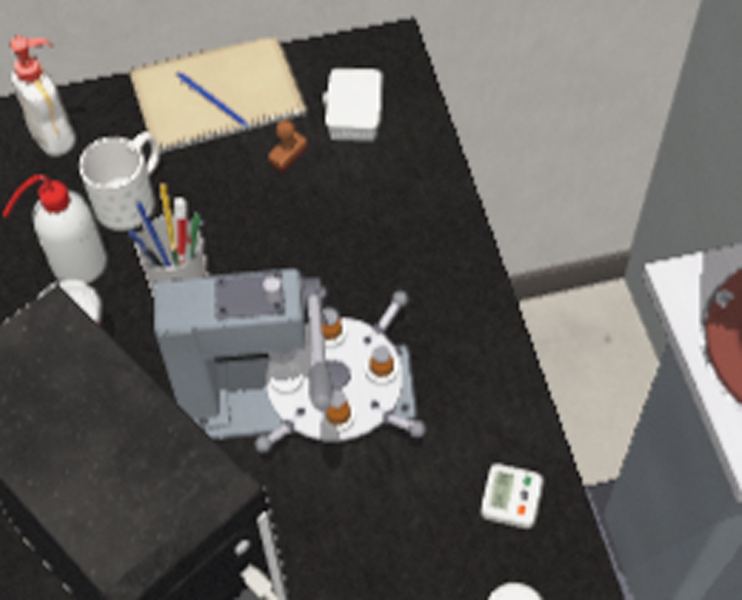

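View pics/b.png

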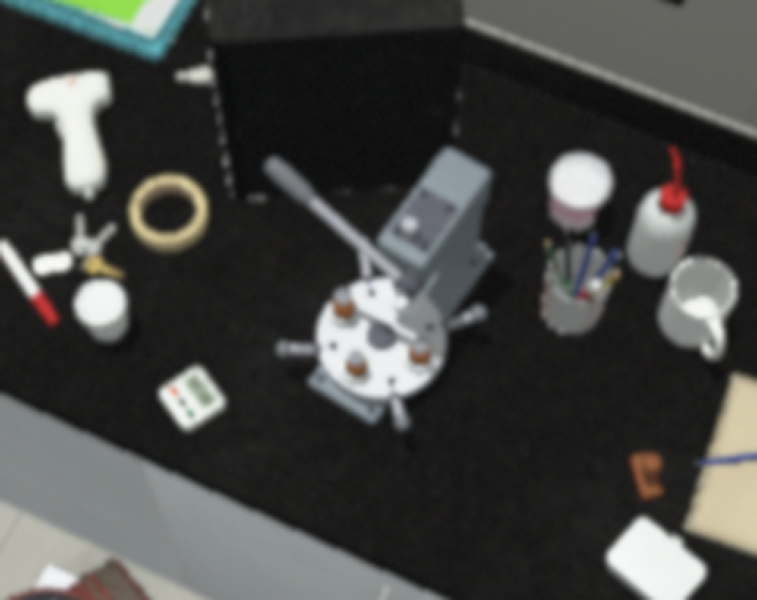

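The side view shows the press with its lever towards +y, three vials at crop (331,325), (381,360) and (338,407), and a tall black box beyond the lever. I'll fit the press pose and then look closer with the wrist camera.

```bash
cat > h.py <<'E'
from plant import *
import cv2,numpy as np
from scipy.optimize import least_squares
def cal(c):
    k=get_calibration(c); f=210/np.tan(np.radians(k["vertical_fov"]/2))
    return np.array(k["rvec"],float),np.array(k["tvec"],float),np.array([[f,0,k["cx"]],[0,f,k["cy"]],[0,0,1]])
def proj(P,k): return cv2.projectPoints(np.atleast_2d(np.array(P,float)),k[0],k[1],k[2],None)[0][:,0]
def press2w(p,P):
    P=np.atleast_2d(P); c,s=np.cos(p[2]),np.sin(p[2])
    return np.c_[p[0]+c*P[:,0]-s*P[:,1],p[1]+s*P[:,0]+c*P[:,1],P[:,2]]
def spoke(a,r=.105,z=.05): return [r*np.cos(a),r*np.sin(a),z]
SP=[spoke(np.radians(45+90*i)) for i in range(4)]
GRIP=[.015,-.024+.18*np.cos(.5),.271]
def ray(uv,k,z):
    R=cv2.Rodrigues(k[0])[0]; C=-R.T@k[1].ravel(); d=R.T@np.linalg.inv(k[2])@[uv[0],uv[1],1]
    return C+d*(z-C[2])/d[2]
E
python3 - <<'E'
from h import *
ks,kt=cal("side"),cal("top")
S=np.array([[284.1,242.1],[236.8,244.6],[275.2,200.9]]);T=np.array([[293.9,190.6],[306.3,242.0],[324.6,210.0],[272.3,222.1]])
for u in S: print("s",ray(u,ks,.05).round(3))
for u in T: print("t",ray(u,kt,.05).round(3))
c0=np.mean([ray(u,kt,.05) for u in T],0)
def res(p):
    W=press2w(p,SP); r=[]
    for k,U in((ks,S),(kt,T)):
        Q=proj(W,k)
        for u in U: r+=list((Q-u)[np.argmin(np.linalg.norm(Q-u,axis=1))])
    r+=list(proj(press2w(p,GRIP),kt)[0]-[270,168.4])
    r+=list(proj(press2w(p,GRIP),ks)[0]-[251.2,229.1])
    return r
b=min((least_squares(res,[c0[0],c0[1],y],loss='soft_l1') for y in np.radians(np.arange(-60,61,15))),key=lambda s:s.cost)
print(b.x,np.degrees(b.x[2]),b.cost,np.round(b.fun,1))
p=b.x; np.save("p.npy",p)
print("spokes",press2w(p,SP).round(3),"grip",press2w(p,GRIP).round(3),press2w(p,[.015,-.024+.18*np.cos(.46),.105]).round(3))
N=press2w(p,[[0,.055,.085],[-.055,0,.085],[0,-.055,.085]]);print("nests",N.round(3),proj(N,ks).round(),proj(N,kt).round())
E
```

```text
s [0.494 0.006 0.05 ]
s [ 0.643 -0.023  0.05 ]
s [ 0.484 -0.152  0.05 ]
t [ 0.652 -0.009  0.05 ]
t [ 0.476 -0.145  0.05 ]
t [ 0.627 -0.152  0.05 ]
t [0.494 0.007 0.05 ]
[ 0.5629642  -0.07806228 -0.11488337] -6.582332122031704 10.421451097767472 [-1.2 -0.1 -0.1  3.1  1.5  1.9  0.2  1.7  0.2 -1.1  2.1  0.5  1.1 -0.4
  0.4  0.3  3.   0.3]
spokes [[ 0.645 -0.013  0.05 ]
 [ 0.498  0.004  0.05 ]
 [ 0.481 -0.143  0.05 ]
 [ 0.628 -0.16   0.05 ]] grip [[0.593 0.053 0.271]] [[0.594 0.057 0.105]]
nests [[ 0.569 -0.023  0.085]
 [ 0.508 -0.072  0.085]
 [ 0.557 -0.133  0.085]] [[259. 234.]
 [274. 217.]
 [255. 205.]] [[288. 205.]
 [292. 224.]
 [313. 219.]]
```

```bash
python3 - <<'E'
from h import *
print(robot.get_tcp_rot())
fingers.set_gripper(0)
a=np.radians(60); robot.move_pose([.4*np.cos(a),.4*np.sin(a),.34],[180,0,60])
robot.move_pose([.40,-.05,.34],[180,0,0])
R=cv2.Rodrigues(cal("wrist")[0])[0]; print((-R.T@cal("wrist")[1].ravel()).round(3),R.round(2).tolist())
p=np.load("p.npy"); k=cal("wrist"); print(proj(press2w(p,[[0,.055,.085],[-.055,0,.085],[0,-.055,.085],[0,0,.04]]),k).round())
cv2.imwrite("pics/w1.png",grab_frame("wrist")); print(robot.get_q(),robot.get_time())
for t in("vial_open","vial_2","spoke_1","lever_grip"): print(t,[(np.round(d["uv"],1).tolist(),round(d["confidence"],2)) for d in mark_of("wrist",t)])
E
```

```text
[1.79993165e+02 1.47603757e-03 1.66544422e+02]
[ 0.474 -0.049  0.482] [[0.0, -1.0, -0.0], [-0.96, -0.0, 0.29], [-0.29, 0.0, -0.96]]
[[258.  33.]
 [299.  90.]
 [353.  45.]
 [303.  48.]]
[-2.57685329e+01 -2.46847815e+01 -1.04495834e+01  1.04232026e+02
  9.70691791e-03  1.54120844e+02] 4.7583
vial_open [([345.3, 53.0], 0.68)]
vial_2 [([296.1, 89.1], 0.95), ([342.7, 53.9], 0.91)]
spoke_1 [([237.1, 94.9], 0.72), ([348.5, 112.4], 0.63), ([260.4, 35.8], 0.36)]
lever_grip []
```

View pics/w1.png

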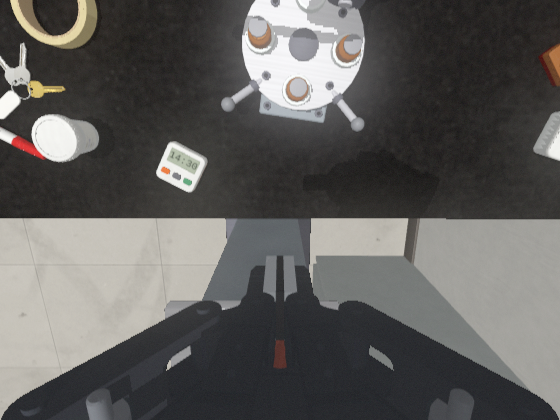

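```bash
python3 - <<'E'
from h import *
robot.move_pose([.38,-.08,.25],[180,-38,0])
k=cal("wrist");p=np.load("p.npy"); f=grab_frame("wrist")
R=cv2.Rodrigues(k[0])[0]; print((-R.T@k[1].ravel()).round(3))
print(proj(press2w(p,[[0,.055,.085],[-.055,0,.085],[0,-.055,.085],[0,0,.04]]),k).round(), robot.get_time(), robot.get_q().round() )
cv2.imwrite("pics/w2.png",f)
for t in("vial_open","vial_2","spoke_1","lever_grip","press"): print(t,[(np.round(d["uv"],1).tolist(),round(d["confidence"],2)) for d in mark_of("wrist",t)])
print(proj(press2w(p,SP),k).round(),proj(press2w(p,GRIP),k).round())
E
```

```text
Traceback (most recent call last):
host.IKError: the arm cannot take that pose within its joint ranges
```

```bash
python3 - <<'E'
from h import *
for pos,t in (([.44,-.08,.26],-35),([.46,-.08,.27],-30),([.46,-.08,.3],-25),([.45,-.08,.3],-20)):
    try: robot.move_pose(pos,[180,t,0]); print(pos,t); break
    except robot.IKError: pass
k=cal("wrist");p=np.load("p.npy"); f=grab_frame("wrist")
R=cv2.Rodrigues(k[0])[0]; print((-R.T@k[1].ravel()).round(3))
print(proj(press2w(p,[[0,.055,.085],[-.055,0,.085],[0,-.055,.085],[0,0,.04]]),k).round(), robot.get_time(), robot.get_q().round() )
cv2.imwrite("pics/w2.png",f)
for t in("vial_open","vial_2","spoke_1","lever_grip","press"): print(t,[(np.round(d["uv"],1).tolist(),round(d["confidence"],2)) for d in mark_of("wrist",t)])
print(proj(press2w(p,SP),k).round(),proj(press2w(p,GRIP),k).round())
E
```

```text
[0.45, -0.08, 0.3] -20
[ 0.47  -0.079  0.46 ]
[[234. 149.]
 [274. 199.]
 [323. 160.]
 [279. 163.]] 5.525 [-34. -43. -29.  87.  11. 147.]
vial_open [([238.4, 154.4], 0.86), ([314.0, 167.1], 0.63)]
vial_2 [([271.0, 202.8], 0.83), ([317.4, 165.0], 0.66), ([322.6, 222.8], 0.49), ([233.4, 96.2], 0.31)]
spoke_1 [([343.0, 115.8], 0.97), ([326.6, 221.9], 0.96), ([218.0, 206.6], 0.81), ([235.1, 96.9], 0.59)]
lever_grip [([73.4, 22.8], 0.6)]
press [([279.3, 164.6], 0.96), ([316.4, 166.3], 0.26), ([343.6, 114.5], 0.18)]
[[230. 101.]
 [217. 210.]
 [328. 223.]
 [340. 113.]] [[69. 35.]]
```

View pics/w2.png

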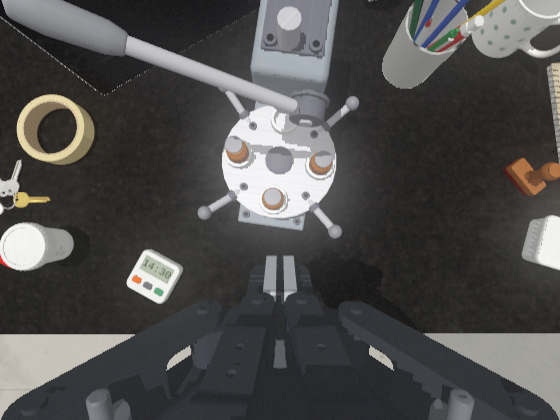

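Close view: the three vials are at (236,150), (321,162) and (273,198), and the press fit agrees to a few pixels. I'll zoom in to compare stopper heights.

```bash
python3 - <<'E'
from h import *
f=cv2.imread("pics/w2.png"); k=cal("wrist"); p0=np.load("p.npy")
U=np.array([[235.1,96.9],[218,206.6],[326.6,221.9],[343,115.8]])
ks,kt=cal("side"),cal("top")
S=np.array([[284.1,242.1],[236.8,244.6],[275.2,200.9]]);T=np.array([[293.9,190.6],[306.3,242.0],[324.6,210.0],[272.3,222.1]])
def res(p):
    W=press2w(p,SP); r=list(.7*(proj(W,k)-U).ravel())
    for kk,V in((ks,S),(kt,T)):
        Q=proj(W,kk)
        for u in V: r+=list((Q-u)[np.argmin(np.linalg.norm(Q-u,axis=1))])
    return r
b=least_squares(res,p0,loss='soft_l1');print(b.x,np.round(b.fun,1)); p=b.x; np.save("p.npy",p)
# predicted stopper-top rings at z .084(green) and .093(red)
im=cv2.resize(f[115:225,210:350],None,fx=5,fy=5,interpolation=2)
im2=im.copy()
th=np.linspace(0,2*np.pi,60)
for c in([0,.055],[-.055,0],[0,-.055]):
    for z,col in((.084,(0,255,0)),(.093,(0,0,255))):
        q=proj(press2w(p,np.c_[c[0]+.008*np.cos(th),c[1]+.008*np.sin(th),0*th+z]),k); q=((q-[210,115]+.5)*5).astype(int)
        cv2.polylines(im2,[q],True,col,1)
cv2.imwrite("pics/w2c.png",np.vstack([im[:,:],])); cv2.imwrite("pics/w2d.png",im2)
cv2.imwrite("pics/w2e.png",np.hstack([cv2.resize(im,(400,314)),cv2.resize(im2,(400,314))]))
E
```

```text
[ 0.56464356 -0.08001104 -0.1404927 ] [-0.8  1.5 -0.6  0.7  1.2  1.1 -0.  -1.1 -2.3  0.1 -1.3  2.2  1.5  1.9
  1.5  1.4  0.1 -1.1  2.9  0.9  1.6 -1.2]
```

View pics/w2d.png

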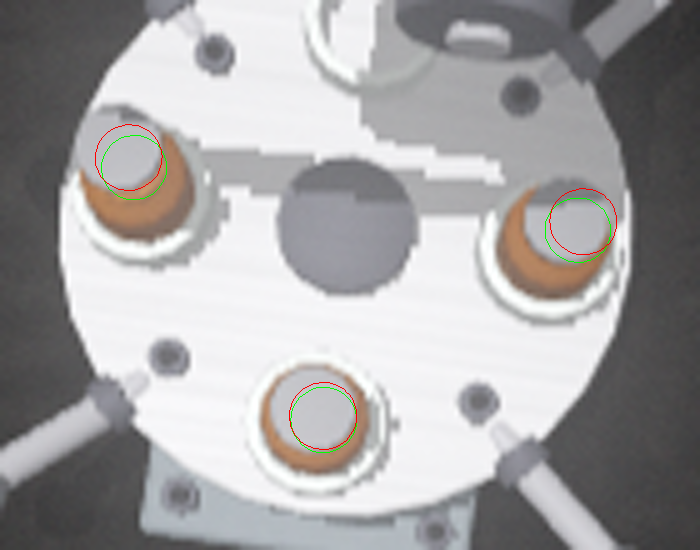

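The left vial's stopper at (118,150) is displaced about 1.5 times as much as the right one's, so the +y vial is open and the dial must turn −90° (clockwise). I'll push spoke_3 round the front. First I'll locate the black box and check reachability.

```bash
cat >> h.py <<'E'
def pushpose(p,a,r=.105,z=.043):   # a: press-frame polar angle deg ; tool x radial (outward->inward)
    A=np.radians(a); P=press2w(p,[r*np.cos(A),r*np.sin(A),z])[0]
    return P,[180,0,np.degrees(p[2])+a-180]
def levpose(p,q,h,x=.015,r=.18):  # lever angle q rad, h: TCP height normal to axis
    t=.5-q; P=[x,-.024+r*np.cos(t)-h*np.sin(t),.185+r*np.sin(t)+h*np.cos(t)]
    return press2w(p,P)[0]
E
python3 - <<'E'
from h import *
p=np.load("p.npy");kt,ks,kw=cal("top"),cal("side"),cal("wrist")
for n,u,k in(("top botL",(254.5,172.7),kt),("top botR",(325,152),kt),("top topL",(247.5,122.7),kt),("side corner",(231,267),ks),("wrist corner",(105,95),kw)):
    print(n,[ray(u,k,z).round(3).tolist() for z in(0,.1,.2,.3)])
print("grip",levpose(p,0,.0115),levpose(p,.96,.0115))
for yaw in(-180,-135,-90,-45,0,45,90,135,180):
    print(yaw,[None if (s:=robot.ik(levpose(p,q,h),[180,0,yaw])) is None else s.round().tolist() for q,h in((0,.06),(.96,.0115))])
for a in(250,225,180,135):
    P,o=pushpose(p,a); print(a,P.round(3),o[2],robot.ik(P,o))
E
```

```text
top botL [[0.679, 0.184, 0.0], [0.633, 0.152, 0.1], [0.587, 0.119, 0.2], [0.541, 0.087, 0.3]]
top botR [[0.893, -0.037, 0.0], [0.836, -0.057, 0.1], [0.778, -0.078, 0.2], [0.721, -0.098, 0.3]]
top topL [[0.884, 0.324, 0.0], [0.827, 0.285, 0.1], [0.77, 0.245, 0.2], [0.713, 0.205, 0.3]]
side corner [[0.676, 0.026, 0.0], [0.676, 0.07, 0.1], [0.675, 0.114, 0.2], [0.675, 0.158, 0.3]]
wrist corner [[0.676, 0.186, 0.0], [0.632, 0.129, 0.1], [0.587, 0.071, 0.2], [0.542, 0.013, 0.3]]
grip [0.59748295 0.04507434 0.2813888 ] [0.59943545 0.05888034 0.11539394]
-180 [[-10.0, 8.0, 17.0, 99.0, 0.0, -10.0], [-7.0, 7.0, -5.0, 78.0, 0.0, -7.0]]
-135 [[-10.0, 8.0, 17.0, 99.0, 0.0, -55.0], [-7.0, 7.0, -5.0, 78.0, 0.0, -52.0]]
-90 [[-10.0, 8.0, 17.0, 99.0, 0.0, -100.0], [-7.0, 7.0, -5.0, 78.0, 0.0, -97.0]]
-45 [[-10.0, 8.0, 17.0, 99.0, 0.0, -145.0], [-7.0, 7.0, -5.0, 78.0, 0.0, -142.0]]
0 [[-10.0, 8.0, 17.0, 99.0, 0.0, 170.0], [-7.0, 7.0, -5.0, 78.0, 0.0, 173.0]]
45 [[-10.0, 8.0, 17.0, 99.0, 0.0, 125.0], [-7.0, 7.0, -5.0, 78.0, 0.0, 128.0]]
90 [[-10.0, 8.0, 17.0, 99.0, 0.0, 80.0], [-7.0, 7.0, -5.0, 78.0, 0.0, 83.0]]
135 [[-10.0, 8.0, 17.0, 99.0, 0.0, 35.0], [-7.0, 7.0, -5.0, 78.0, 0.0, 38.0]]
180 [[-10.0, 8.0, 17.0, 99.0, 0.0, -10.0], [-7.0, 7.0, -5.0, 78.0, 0.0, -7.0]]
250 [ 0.515 -0.173  0.043] 61.95036149667962 [-32.32419707  -0.72876046 -21.03574019  69.69302028   0.
  85.72544143]
225 [ 0.481 -0.143  0.043] 36.95036149667962 [-31.55387129  -8.26225612 -28.19571376  70.06654236   0.
 111.49576721]
180 [ 0.461 -0.065  0.043] -8.04963850332038 [-24.24179173 -15.18677747 -34.23267143  70.95410604   0.
 163.80784677]
135 [0.502 0.004 0.043] -53.04963850332038 [ -14.52977994   -8.27075696  -28.20344159   70.06731537    0.
 -141.48014144]
```

```bash
cat >> h.py <<'E'
def push2(p,a,r=.10,z=.038):
    P,o=pushpose(p,a,r,z); o[2]=(o[2]+360)%360-180; return P,o
def polar(p):
    t=np.array(robot.get_tool_pos()); d=t[:2]-p[:2]; return np.degrees(np.arctan2(d[1],d[0])-p[2])%360
E
python3 - <<'E'
from h import *
p=np.load("p.npy")
P,o=push2(p,250,z=.2); print(o, robot.ik(P,o))
robot.move_pose([.46,-.2,.3],o); robot.move_pose(P,o)
P,o=push2(p,250); robot.line_to(P,vel=.15)
f0=np.array(robot.get_ft_force())
for a in np.arange(247,226,-1.5):
    P,o=push2(p,a); hit=robot.line_to(P,vel=.05,rotation=o,guard=1.5)
    print(a,round(polar(p),2),(np.array(robot.get_ft_force())-f0).round(2),hit)
    if hit: break
print(robot.get_time()); cv2.imwrite("pics/c1.png",grab_frame("side"))
E
```

```text
[180, 0, np.float64(-118.04963850332035)] [-31.78314091  -4.02510735  -7.77167112  86.25343623   0.
 -93.7335024 ]
247.0 246.88 [ 1.13  0.02 -0.16] True
11.3583
```

```bash
python3 - <<'E'
from h import *
p=np.load("p.npy")
robot.pause(.2); f0=np.array(robot.get_ft_force()); print(f0, robot.get_time())
for a in np.arange(245,229,-1):
    P,o=push2(p,a); robot.line_to(P,vel=.06,rotation=o); f=(np.array(robot.get_ft_force())-f0)
    A=np.radians(a)+p[2]; ft=f@[-np.sin(A),np.cos(A),0]
    print(a,round(polar(p),2),f.round(2),round(ft,2))
    if ft>1.3: break
print(robot.get_time()); cv2.imwrite("pics/c1.png",grab_frame("wrist"))
E
```

```text
[ 0.43197866  0.37000104 -0.65932193] 11.6083
245 244.97 [-0.42  0.45  1.58] -0.59
244 243.98 [-0.2  -0.28  0.66] -0.01
243 242.97 [-0.01 -0.72  0.42] 0.4
242 241.97 [-0.59 -1.03  0.02] 0.13
241 240.98 [-1.13 -0.14  0.52] -0.82
240 239.96 [-1.15 -0.46  0.82] -0.62
239 238.96 [-0.97  0.29  1.66] -0.94
238 237.96 [-0.47  0.26  0.72] -0.53
237 236.97 [-0.55 -1.12  0.48] 0.32
236 235.97 [-0.73 -1.12  0.92] 0.21
235 235.11 [ 0.62 -0.78  1.37] 0.99
234 234.45 [ 2.46 -4.31 -0.26] 4.77
14.6083
```

Contact at about 235°, so the offset is about 10°; now the sweep round.

```bash
python3 - <<'E'
from h import *
p=np.load("p.npy")
def step(a,v):
    P,o=push2(p,a); robot.line_to(P,vel=v,rotation=o); f=np.array(robot.get_ft_force())
    A=np.radians(a)+p[2]; return round(polar(p),2),f.round(1),round(f@[-np.sin(A),np.cos(A),0],2)
for a in np.arange(228,153,-6): print(a,*step(a,.07))
for a in (152,150,148.5,147.5,146.5): print(a,*step(a,.05))
robot.pause(.2);print(robot.get_time())
k=cal("wrist"); f=grab_frame("wrist"); cv2.imwrite("pics/d1.png",f); U=[d["uv"] for d in mark_of("wrist","spoke_1")]
print(np.round(U,1).tolist(),proj(press2w(p,SP),k).round(1).tolist())
for c in("side","top"):
    grab_frame(c);print(c,np.round([d["uv"] for d in mark_of(c,"spoke_1")],1).tolist(),proj(press2w(p,SP),cal(c)).round(1).tolist())
E
```

```text
228 227.64 [-0.  -0.5  0.8] 0.36
222 221.93 [-0.9  0.6 -0.3] -1.0
216 216.1 [-0.4 -0.4 -0.3] 0.16
210 210.16 [-0.1 -0.2 -0.1] 0.15
204 204.17 [-0.3  0.2  0.3] -0.26
198 198.18 [0.9 0.2 1.1] -0.03
192 192.17 [ 0.5  0.3 -0.7] -0.3
186 186.17 [-1.  -0.4 -0.3] 0.41
180 180.16 [-0.4  0.   0.3] 0.05
174 174.15 [-1.  -0.4 -1.1] 0.67
168 168.14 [-0.3 -0.5  0.1] 0.61
162 162.15 [ 0.  -0.5 -0.3] 0.45
156 156.25 [-0.6 -1.1  0.3] 1.26
152 152.02 [-1.3 -0.   1. ] 0.81
150 150.03 [-0.5 -0.4  0.2] 0.59
148.5 148.51 [ 0.4  0.6 -0. ] -0.75
147.5 147.51 [ 0.3  0.8 -0.6] -0.86
146.5 146.48 [-0.8 -0.5  1.1] 0.85
20.05
[[317.9, 279.1]] [[453.9, 468.5], [323.0, 279.4], [90.2, 413.6], [246.9, 557.3]]
side [[282.8, 238.5], [278.9, 204.8], [235.2, 247.1], [231.3, 208.4], [239.4, 230.6]] [[235.5, 246.8], [281.8, 242.2], [276.7, 202.8], [232.7, 207.0]]
top [[294.1, 192.5], [308.2, 238.8], [299.8, 219.3], [324.8, 208.9]] [[295.4, 192.0], [273.9, 220.9], [306.4, 240.9], [327.5, 210.9]]
```

```bash
python3 - <<'E'
from h import *
p=np.load("p.npy")
P,o=push2(p,160); robot.line_to(P,vel=.1,rotation=o)
P,o=push2(p,160,r=.12,z=.28); robot.line_to(P,vel=.25)
robot.move_pose([.45,-.08,.3],[180,-20,0])
k=cal("wrist"); f=grab_frame("wrist"); cv2.imwrite("pics/d2.png",f); print(robot.get_time())
U=np.array([d["uv"] for d in mark_of("wrist","spoke_1") if d["confidence"]>.4]);print(U.round(1).tolist())
def rot(t): return proj(press2w(p,[spoke(np.radians(45+90*i)+t) for i in range(4)]),k)
def res(t):
    Q=rot(t[0]); return np.concatenate([(Q-u)[np.argmin(np.linalg.norm(Q-u,axis=1))] for u in U])
s=least_squares(res,[0.],loss='soft_l1');print(s.x,s.fun.round(1))
im=cv2.resize(f[80:240,190:370],(675,600),interpolation=2); cv2.imwrite("pics/d2c.png",im)
E
```

```text
23.9833
[[228.9, 99.0], [328.6, 223.9], [342.0, 110.7], [214.6, 205.4]]
[0.00721093] [ 4.3  0.1 -0.  -0.9  0.4  2.9  2.6  2.5]
```

View pics/d2c.png

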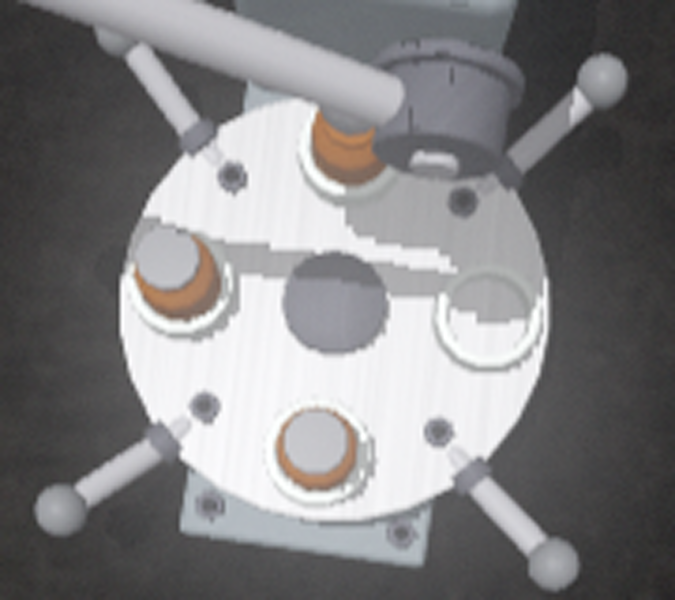

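The open vial is now behind the head under the ram, but comparing the dial's screws with the earlier view shows it is about 0.03 rad short. I'll nudge it further.

```bash
python3 - <<'E'
from h import *
p=np.load("p.npy")
P,o=push2(p,160,r=.12,z=.28); robot.move_pose(P,o)
P,o=push2(p,160); robot.line_to(P,vel=.25)
for a in (150,146.5,145.6,144.7):
    P,o=push2(p,a); robot.line_to(P,vel=.06,rotation=o); f=np.array(robot.get_ft_force()); A=np.radians(a)+p[2]
    print(a,round(polar(p),2),f.round(1),round(f@[-np.sin(A),np.cos(A),0],2))
P,o=push2(p,160); robot.line_to(P,vel=.1,rotation=o)
P,o=push2(p,160,r=.12,z=.28); robot.line_to(P,vel=.25)
robot.move_pose([.45,-.08,.3],[180,-20,0]); robot.pause(.1)
f=grab_frame("wrist"); cv2.imwrite("pics/d3.png",f); print(robot.get_time())
# rotation of dial screws vs first view
W={n:cv2.cvtColor(cv2.imread(f"pics/{n}.png"),6) for n in("w2","d2","d3")}
S=np.array([[253,125.6],[314.2,134.4],[243.8,186.4],[305.8,195]])
def scr(g):
    out=[]
    for u in S:
        x,y=np.round(u).astype(int); w=g[y-6:y+7,x-6:x+7].astype(float); w=np.clip(np.median(w)-25-w,0,None)
        Y,X=np.mgrid[y-6:y+7,x-6:x+7]; out.append([(X*w).sum()/w.sum(),(Y*w).sum()/w.sum()])
    return np.array(out)
A=scr(W["w2"]);print(A.round(1).tolist())
for n in("d2","d3"):
    B=scr(W[n]); a=A-A.mean(0);b=B-B.mean(0); th=(a[:,0]*b[:,1]-a[:,1]*b[:,0])/(a**2).sum(1); print(n,"cw rad",th.round(4),B.round(1).tolist())
E
```

```text
150 149.89 [ 0.7 -0.2 -0.4] -0.25
146.5 146.58 [ 0.6 -0.1 -0.7] -0.32
145.6 145.72 [ 0.5  1.3 -0.1] -1.26
144.7 144.73 [-0.3  0.4 -0.5] -0.11
32.1917
[[252.6, 125.4], [313.9, 133.7], [243.4, 186.2], [305.3, 195.1]]
d2 cw rad [-0.0296 -0.0315 -0.0344 -0.0329] [[251.6, 126.8], [313.1, 133.2], [244.2, 188.2], [306.5, 194.9]]
d3 cw rad [-0.0027 -0.0047 -0.0061 -0.0062] [[252.6, 126.1], [313.9, 134.2], [243.6, 187.2], [305.7, 195.6]]
```

Dial is now within 0.006 rad of a click position. Now I'll check the lever grip prediction in the wrist view.

```bash
python3 - <<'E'
from h import *
p=np.load("p.npy");k=cal("wrist")
f=cv2.imread("pics/d3.png")
for r in (.05,.1,.148,.18,.214):
    u=proj([levpose(p,0,0,r=r)],k)[0]; cv2.circle(f,tuple(int(v) for v in u),3,(0,0,255),-1)
g=f[0:150,0:350]; 
t=cv2.imread("pics/top0.png")
for r in (.05,.1,.148,.18,.214):
    u=proj([levpose(p,0,0,r=r)],cal("top"))[0]; cv2.circle(t,tuple(int(round(v)) for v in u),1,(0,0,255),-1)
cv2.imwrite("pics/e.png",np.vstack([cv2.resize(g,(700,300)),cv2.resize(t[150:210,240:380],(700,300))]))
E
```

```text
(no output)
```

View pics/e.png

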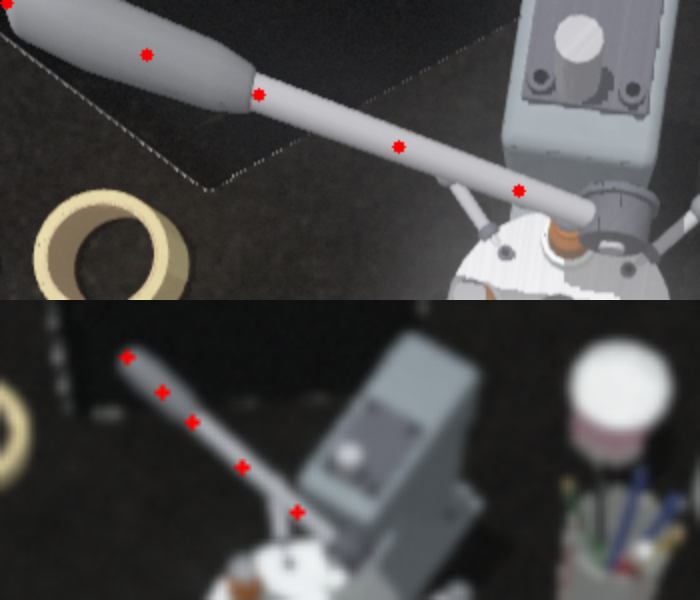

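```bash
python3 - <<'E'
from h import *
p=np.load("p.npy"); o=[180,0,180+np.degrees(p[2])]
G=levpose(p,0,.0115); robot.move_pose([.45,-.08,.42],o)
robot.move_pose([G[0],G[1],G[2]+.1],o)
robot.line_to(levpose(p,0,.03),vel=.15); robot.pause(.1); f0=np.array(robot.get_ft_force())
def st(P,v,g=22):
    h=robot.line_to(P,vel=v,guard=g); f=np.array(robot.get_ft_force())-f0; print(np.round(P,3),np.round(robot.get_tool_pos(),4),f.round(1),h); return h or f[2]>20
for q in (0,.15,.3,.45,.6,.7,.8,.9,.96):
    if st(levpose(p,q,.017),.05): break
else:
  for h in (.015,.013,.011,.009,.007,.005,.003,.001):
    if st(levpose(p,.96,h),.02): break
print(robot.get_time())
for c in("side","top","wrist"): cv2.imwrite(f"pics/g_{c}.png",grab_frame(c))
E
```

```text
[0.597 0.042 0.286] [0.5969 0.0428 0.2858] [0.2 0.2 1.4] False
[0.599 0.056 0.263] [0.5989 0.0557 0.2627] [-1.5 -0.8  2. ] False
[0.6   0.065 0.237] [0.6003 0.0654 0.2375] [-1.7 -1.1  1.6] False
[0.601 0.071 0.211] [0.6011 0.0713 0.211 ] [-0.9 -1.9  2.8] False
[0.601 0.073 0.184] [0.6014 0.0731 0.1841] [ 0.1 -0.3  3.1] False
[0.601 0.072 0.166] [0.6013 0.0721 0.1657] [-0.3 -0.4  3.7] False
[0.601 0.069 0.148] [0.6009 0.0693 0.1481] [-0.7  0.1  5.4] False
[0.6   0.065 0.131] [0.6003 0.0649 0.1308] [-0.8 -0.5  5.1] False
[0.6   0.061 0.12 ] [0.5999 0.0614 0.1206] [-0.8 -0.3  4.5] False
[0.6   0.06  0.119] [0.5998 0.0606 0.1189] [-0.4  0.4  5.6] False
[0.6   0.06  0.117] [0.5997 0.0599 0.1173] [-0.8  1.4  7.6] False
[0.599 0.059 0.115] [0.5998 0.0595 0.1165] [-4.1  4.2 14.7] False
[0.599 0.058 0.113] [0.5999 0.0591 0.1158] [-5.9  6.7 20.8] False
42.325
```

```bash
python3 - <<'E'
from h import *
p=np.load("p.npy"); robot.pause(.3)
for q in (.9,.7,.5,.3,.1): robot.line_to(levpose(p,q,.018),vel=.1)
robot.line_to(levpose(p,0,.03),vel=.05)
P=levpose(p,0,.0115); robot.line_to([P[0],P[1],.42],vel=.2); robot.move_pose([.45,-.08,.42],[180,0,180+np.degrees(p[2])])
robot.move_pose([.45,-.08,.3],[180,-20,0]); robot.pause(.1)
f=grab_frame("wrist"); cv2.imwrite("pics/k.png",f); print(robot.get_time())
im=cv2.resize(f[40:240,130:370],(720,600),interpolation=2); cv2.imwrite("pics/kc.png",im)
E
```

```text
50.0667
```

View pics/kc.png

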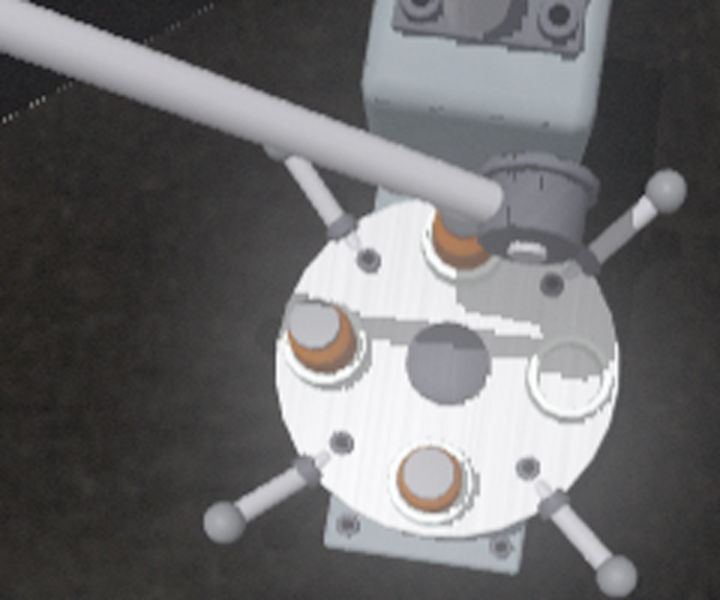

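The picture shows the lever back up, the dial still clicked in and the vial under the ram at crop (460,240), with the other vials undisturbed.

```bash
python3 -c "
from plant import *
print(robot.job_done())"
```

```text
the job is handed in; nothing more can be done
None
```

I turned the open vial under the ram, pushed the lever down to its stop, let it come back up and handed the job in at about 50 s. The lever reached its stop, but I didn't check in a picture that the stopper is fully home, because the head hides it.

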